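# Daily stop-button check on a dough sheeter

### The arm

A 6-joint arm with a two-finger parallel gripper is mounted at the origin on a cart in front of the work surface, level with it; the furniture and walls round the work are solid. World frame = base frame: x ahead of the robot, y to its left, z up, the work surface at z = 0. Lengths are in mm, angles in rad, forces in N, time in s.
With the tool pointing down it reaches from about 350 to 1000 mm from the base axis. Payload 7.1 kg.
Tool frame: the origin (TCP) lies at the very end of the fingers, on their centre line; the grasp point (between the pads) lies 19 mm behind it; z points along the fingers, x is the direction in which the jaws open and shut, and the axes are right-handed (so a half turn about z gives the same grasp; the last joint's range is limited). The gripper opens to 85 mm and grips with 20 to 120 N. Pads are 22 mm wide; open, the fingers measure 114 mm over their backs; the gripper's body (76 mm by 85 mm) begins 54 mm behind the grasp point. The pads swing forward as they close: fully open they stand 13 mm farther back than shut.
Start: joints at [-1.261, 0.423, 1.63, -0, 1.089, -0.019], TCP at [201.834, -591.496, 231.319] pointing down, gripper open.
Joint ranges: [-3, 3], [-0.9, 2.11], [0.09, 2.58], [-1.31, 4.45], [0.11, 2.69], [-2.54, 2.54]. Speed limits (rad/s): [2.39, 2.39, 3.01, 3.14, 3.14, 3.14].

### API

Orientations are given as a 3x3 rotation matrix whose columns are the frame's x, y, z axes.
In Python, from bench import bot, cams, workorder gives the robot as it stands.
- The arm moves only by the tool step_arm, never from a script. Its argument "rows" is a list of rows, each an object of numbers: "tx", "ty", "tz": the shift along the world's x, y, z in m; "rx", "ry", "rz": the turn, a rotation vector about the world's x, y, z in degrees; "fingers": the opening, from -1 (shut) to 1 (fully open), so that 0 is half open. In form: [{"tx": .., "ty": .., "tz": .., "rx": .., "ry": .., "rz": .., "fingers": ..}, ...]. A call has 1 to 5 rows; each row shifts and turns the commanded pose from where the row before left it; what a row does not reach is not made up. A row lasts 1/12 s, in which the tool goes at most 41.7 mm and 7.16 degrees, less where a joint would pass 70% of its speed; a pose out of reach is approached as far as the arm can. A call is refused whole if a number of a shift passes 0.0417 or a number of a turn 7.16, either way. A call with a gripper value outside its range is refused whole. The fingers move at their own pace and stop on an object; "newtons" is the grip in N (left out, the last holds). Time passes only in rows, so rows that do not move let the fingers close. It gives the time, the measured TCP pose, the force and the opening at its end, in the units of the state.
- bot.state(): the state, without advancing time (a new reading comes with each control period).
- cams.camera(name): name is "scene" or "top" or "wrist"; returns a dict with "frame" (384x512x3 uint8, red, green, blue), "mtx" (3x3 intrinsics, pixels), "dist" ([k1, k2, p1, p2, k3] as OpenCV has them; the pictures are not rectified), "R" (3x3) and "t" (3): a world point X has camera coordinates R X + t; the wrist camera has in their place "mount" (4x4, takes a point from camera to tool coordinates, whose origin is the TCP and whose axes are the tool frame's). Camera axes: x right, y down, z forward; pixel columns grow to the right and rows downward; lengths in mm; the calibration is good to about 2 mm. A picture is of the moment at which its call begins: read the wrist's pose just before it. There is no depth.
- workorder.close_job(): hands the job in, once; it reports no verdict.
The state is a dict: "time_s": time; "qpos": joint angles; "joint_vel": joint speeds; "joint_torque": joint torques, N m; "tcp_pos": TCP position; "ee_rot": TCP orientation; "contact_force": force on the tool from outside, world axes, zero at the start; "ft_torque": the same for the moment, N m; "width": finger opening in mm.
Only numpy, scipy, OpenCV 4.12 (cv2) and the standard library are available. Lean on these libraries where they do the work, as an engineer would, in place of code of your own. Each camera call takes 0.05 s, during which the arm holds its last target.

### The job

Do the daily safety check of the dough sheeter's stop button with the fingertips, gently and gripping nothing. Push the red mushroom button down until it latches and take the fingers off it so that it stays in by itself; then push its wings round clockwise, seen from above, until it springs back up, and let it turn back. Finally press the blue reset button fully in and let it out, but leave the green start button alone and do not shift anything standing on the table.

Things in the scene. Friction and masses are not known exactly. Their poses are not given: they have to be found in the camera images.
- sheeter: tabletop dough sheeter, fixed: cream belt 690 mm long (along its y), 200 wide, top 108 mm above the table; white roller head in its middle, 140 mm along y, 252 high; light grey console in front of the right-hand belt (x -255 to -125, y -360 to -110 mm) with a level dark deck 120 mm above the table that carries the buttons. Origin under the middle at table height, x to the back, y left along the belt
- stop_base: the stop button's fixed yellow disc, 84 mm across and 2 mm thick, at the right-hand end of the console deck; origin on the button's axis at deck height (120 mm above the table), z up along the axis. The black bezel inside it is 33 mm across, its top 9 mm above the deck. This entry carries the whole button
- stop_push (a joint): how far the red mushroom head is pushed down, m: 0 = up, 0.011 = hard stop. Pressed past about 0.0092 it snaps in and then rests latched at about 0.009 when let go; it needs about 3 N at first and 10 N just before the latch. Twisting frees it and its spring lifts it to 0
- stop_twist (a joint): how far the head is turned clockwise seen from above, rad: 0 = rest, end stop 0.9. A light spring returns it to 0. Turning it past about 0.65 while latched draws the latch and the head springs up; this takes about 4 N pushed sideways near the end of a wing
- stop_top (a point): centre of the top of the red domed head, on the button's axis, 44.5 mm above the deck when up (9 mm lower when latched). The round dome is 52 mm across; its axes turn with the head: x along the wings, z up
- stop_wing_a (a point): middle of the outer part of one red wing of the head, 35 mm from the button's axis (+x of the head), 30 mm above the deck when up, 21 mm when latched. The wing sticks out radially from the dome to 44 mm from the axis, is 15 mm thick across and 14 mm high (centred here) with upright sides
- stop_wing_b (a point): the same point on the opposite wing (-x of the head)
- reset (a joint): blue reset button's travel, m: 0 = out, 0.006 = fully in; sprung, 5 N when fully in
- reset_top (a point): centre of the top of the blue reset button's round cap, 26 mm across, 22 mm above the deck when out, in a round aluminium bezel 42 mm across and 12 mm high. Blue and green may change places; their centres are 50 mm apart, the nearer one 105 mm from the stop button's axis
- start (a joint): green start button's travel, m: 0 = out, 0.006 = fully in; to be left alone
- start_top (a point): centre of the top of the green start button's cap, same size as the blue one
- mug_coffee: white and beige striped mug, 84 x 117 x 95 mm high, loose on the table; origin under its centre
- kitchen_timer: red and white wind-up timer, 71 mm across, 69 mm high, loose on the table; origin under its centre
- salt_shaker: salt shaker of glass with a grey cap, 44 mm across, 90 mm high, standing loose just in front of the console; origin under its centre
- spoon: steel spoon, 188 x 39 x 16 mm, lying loose on the table in front of the roller head; origin under its centre, x along it
- tea_canister: grey canister with a wooden lid, 87 mm across, 120 mm high, loose on the table in front of the left-hand belt; origin under its centre
- honey_jar: honey jar with a white lid, 64 mm across, 97 mm high, loose on the table at the left; origin under its centre

How it is judged (in metres and radians):
On the way, in this order (a step that is already met when the one before it is completed fails the run):
1. the fingers push the red head in past its latch (value of joint stop_push above 0.008 m and contact force between the fingers and stop_base above 0.5 N), for 0.1 s.
2. with the fingers off it, the head stays in (value of joint stop_push above 0.0075 m and contact force between the fingers and stop_base below 0.1 N and value of joint stop_twist below 0.15 rad), for 0.2 s.
3. the fingers turn the head clockwise (value of joint stop_twist above 0.5 rad and contact force between the fingers and stop_base above 0.3 N).
4. the head is up, turned back and left alone (value of joint stop_push below 0.0015 m and value of joint stop_twist below 0.12 rad and contact force between the fingers and stop_base below 0.1 N), for 0.2 s.
5. the blue reset button is pressed fully in with the stop button up (value of joint reset above 0.0045 m and value of joint stop_push below 0.0015 m), for 0.05 s.
At the end, for the whole second after the job is handed in: the stop button is up (within 1.5 mm) and turned back (within 0.12 rad), the blue and green buttons are out (within 1 mm) (value of joint stop_push below 0.0015 m and value of joint stop_twist below 0.12 rad and value of joint each of reset, start below 0.001 m); the robot touches nothing.
It fails at once if the green start button is pressed (more than 1.5 mm) (value of joint start above 0.0015 m).
It fails at once if the stop button is rammed or squeezed (more than 45 N) (contact force between the fingers and stop_base above 45 N).
It fails at once if the arm hits the machine (more than 45 N) (contact force between the arm and sheeter above 45 N).
It fails at once if something standing on the table (the striped coffee mug, the red kitchen timer, the salt shaker, the spoon, the tea canister, the honey jar) is shifted or lifted by more than 15 mm (distance of any of mug_coffee, kitchen_timer, salt_shaker, spoon, tea_canister, honey_jar from where it was at the start of the episode above 0.015 m).
It also fails if it takes over 64 s, if anything falls off the work surface, if the arm or the gripper's body presses on something with over 40 N, if the wrist force passes 120 N, or if a joint passes its speed limit or range.

## Working session

There is one attempt and no reset: what is moved stays moved. The work goes in short steps, Python scripts to look and compute and a tool call to move; the robot and the scene stay as the last step left them, time stands still between calls to the robot, and variables do not carry over. Pictures are saved under pics/ and viewed, and the job is handed in when it is done.

Besides the shell and the picture viewer there is one more tool, called after "Emit:" in YAML: its name, and indented under it one key for each argument. step_arm: Moves the arm, as the interface text tells. Its arguments: {"type":"object","properties":{"rows":{"type":"array","items":{"type":"object","properties":{"tx":{"type":"number"},"ty":{"type":"number"},"tz":{"type":"number"},"rx":{"type":"number"},"ry":{"type":"number"},"rz":{"type":"number"},"fingers":{"type":"number"}}}},"newtons":{"type":"number"}},"required":["rows"]}

```bash
ls; mkdir -p pics; python3 - <<'E'
from bench import bot,cams
import cv2
s=bot.state();print(s)
for n in ["scene","top","wrist"]:
    c=cams.camera(n);cv2.imwrite(f"pics/{n}0.png",c["frame"][:,:,::-1])
    print(n,c["mtx"].tolist(),c["dist"],c.get("R"),c.get("t"),c.get("mount"))
E
```

```text
pics
{'time_s': 0.0, 'qpos': array([-1.26100209e+00,  4.23864951e-01,  1.63070632e+00,  9.83643972e-06,
        1.08858971e+00, -1.90157471e-02]), 'joint_vel': array([ 0.00193436,  0.0009173 , -0.00019442,  0.0008847 , -0.00137759,
       -0.00011464]), 'joint_torque': array([-4.58695449e-04, -5.57383704e+01, -2.81744868e+01, -1.80964130e-04,
        7.11343615e-03, -1.39386785e-05]), 'tcp_pos': array([ 201.67144628, -590.98255137,  230.52422236]), 'ee_rot': array([[ 3.22912300e-01, -9.46428775e-01, -4.69824718e-04],
       [-9.46427593e-01, -3.22912639e-01,  1.49632671e-03],
       [-1.56787900e-03, -3.85272224e-05, -9.99998770e-01]]), 'contact_force': array([ 0.1557994 , -0.07415306,  0.69480978]), 'ft_torque': array([-0.01463436, -0.04353372, -0.03127776]), 'width': 85.46972131513377}
scene [[367.18665926860746, 0.0, 249.35570485732308], [0.0, 367.18665926860746, 191.72713323462563], [0.0, 0.0, 1.0]] [-0.01822919  0.          0.          0.          0.        ] [[-5.46521106e-01 -8.37445221e-01 -4.27385796e-04]
 [-5.14439374e-01  3.36128423e-01 -7.88904185e-01]
 [ 6.60807696e-01 -
[... 179 characters left out ...]
[0.0, 0.0, 1.0]] [-0.16200121  0.          0.          0.          0.        ] [[-0.00964339 -0.99995041  0.00248503]
 [-0.99807204  0.00947283 -0.06133893]
 [ 0.06131235 -0.00307175 -0.9981139 ]] [  37.12035294  533.86308026 1834.0841736 ] None
wrist [[318.5972083193225, 0.0, 260.773116436628], [0.0, 318.5972083193225, 189.74646759032206], [0.0, 0.0, 1.0]] [-0.02936897  0.          0.          0.          0.        ] None None [[ 9.99998369e-01  1.06585896e-03 -1.45785481e-03 -7.00763484e-01]
 [-5.70185781e-04  9.52309000e-01  3.05134795e-01 -7.78430744e+01]
 [ 1.71355891e-03 -3.05133466e-01  9.52308055e-01 -1.42707511e+02]
 [ 0.00000000e+00  0.00000000e+00  0.00000000e+00  1.00000000e+00]]
```

View pics/scene0.png

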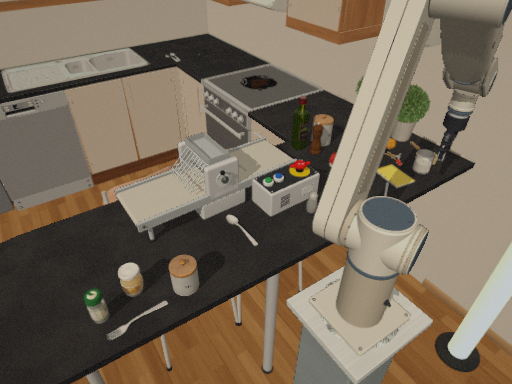

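View pics/top0.png

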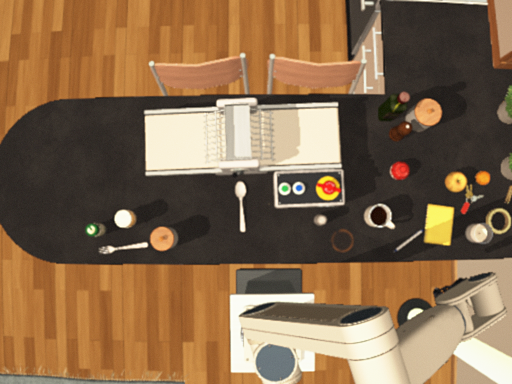

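View pics/wrist0.png

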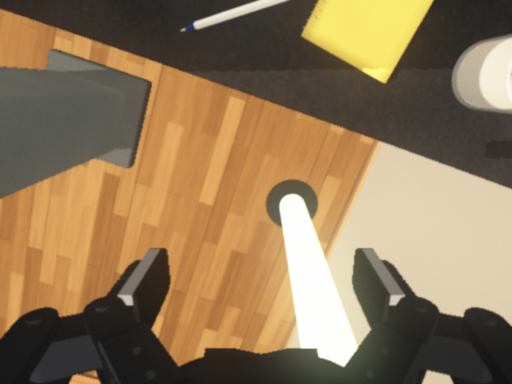

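```bash
python3 - <<'E'
import cv2
t=cv2.imread("pics/top0.png");cv2.imwrite("pics/top0c.png",cv2.resize(t[150:330,250:450],None,fx=4,fy=3.3333,interpolation=cv2.INTER_CUBIC))
t=cv2.imread("pics/scene0.png");cv2.imwrite("pics/scene0c.png",cv2.resize(t[170:320,200:400],None,fx=4,fy=4,interpolation=cv2.INTER_CUBIC))
E
```

```text
(no output)
```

View pics/top0c.png

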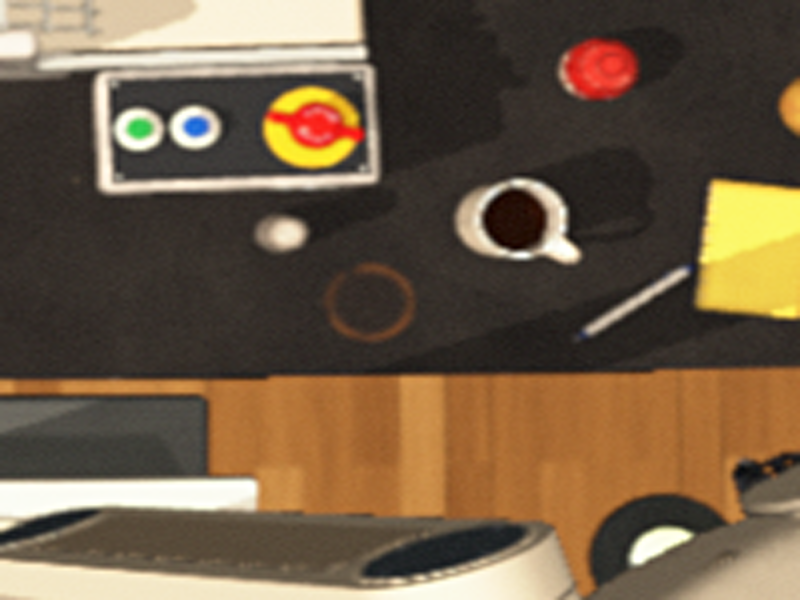

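View pics/scene0c.png

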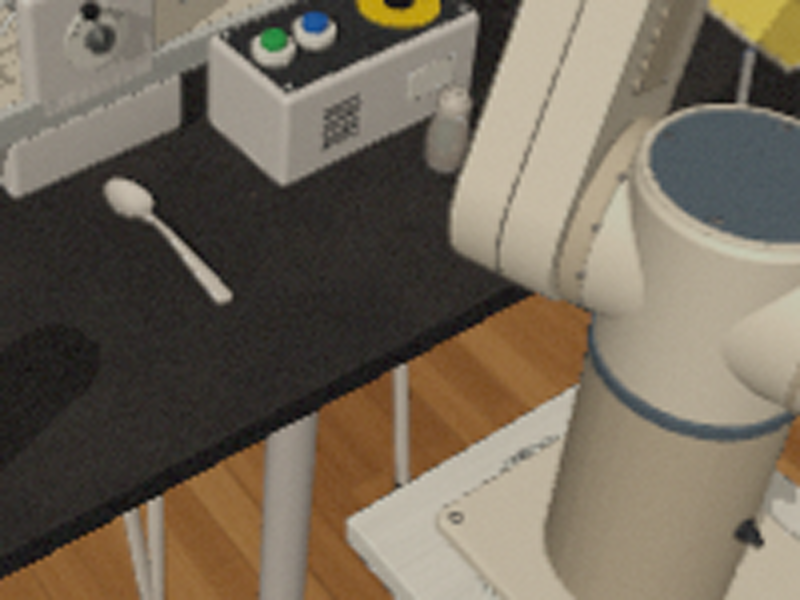

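The top view shows yellow disc at about (328,188), blue at (299,188.4), green at (285,188.7), and the salt shaker at (321,220). The wings run almost left to right, and the mug is at (380,215).

```bash
cat > h.py <<'E'
import numpy as np,cv2
from bench import bot,cams
def ray(c,px,pose=None):
    u=cv2.undistortPoints(np.array([[px]],float),c["mtx"],np.array(c["dist"],float))[0,0]
    d=np.array([u[0],u[1],1.])
    if "R" in c and c.get("R") is not None:
        R=np.array(c["R"]);return -R.T@np.array(c["t"]),R.T@d
    M=np.array(c["mount"]);p,Rt=pose
    return Rt@M[:3,3]+p,Rt@(M[:3,:3]@d)
def onz(c,px,z,pose=None):
    o,d=ray(c,px,pose);return o+d*(z-o[2])/d[2]
def proj(c,X,pose=None):
    X=np.array(X,float)
    if c.get("R") is not None: Xc=np.array(c["R"])@X+np.array(c["t"])
    else:
        M=np.array(c["mount"]);p,Rt=pose
        Xc=M[:3,:3].T@(Rt.T@(X-p)-M[:3,3])
    return cv2.projectPoints(Xc[None],np.zeros(3),np.zeros(3),c["mtx"],np.array(c["dist"],float))[0].ravel()
def wrist(name):
    s=bot.state();c=cams.camera("wrist");cv2.imwrite(f"pics/{name}.png",c["frame"][:,:,::-1]);return c,(s["tcp_pos"],s["ee_rot"])
E
python3 - <<'E'
from h import *
c=cams.camera("top")
for n,p,z in [("stop",(328,188.1),122),("blue",(299.3,188.2),142),("green",(285,188.8),142),("wa",(318.8,185.6),157),("wb",(340.5,190),157),("salt",(321,220),90),("mug",(379,215),95),("timer",(400,171),69),("cons corners",(274.8,172),120),("c",(344.5,170),120),("c",(344,204),120),("c",(275.5,207.5),120)]:
    print(n,onz(c,p,z).round(1))
E
```

```text
stop [ 539.3 -203.4  122. ]
blue [538.6 -98.9 142. ]
green [536.9 -48.3 142. ]
wa [ 546.  -166.3  157. ]
wb [ 529.9 -242.6  157. ]
salt [ 425.8 -180.3   90. ]
mug [ 441.2 -393.    95. ]
timer [ 604.5 -483.4   69. ]
cons corners [599.  -13.7 120. ]
c [ 604.2 -264.7  120. ]
c [ 481.9 -260.3  120. ]
c [472.  -14.8 120. ]
```

Emit:
step_arm:
  rows:
    - {"tx": 0.022,"ty": 0.0265,"tz": 0.006,"rz": 3.9,"fingers": -1}
    - {"tx": 0.022,"ty": 0.0265,"tz": 0.006,"rz": 3.9,"fingers": -1}
    - {"tx": 0.022,"ty": 0.0265,"tz": 0.006,"rz": 3.9,"fingers": -1}
    - {"tx": 0.022,"ty": 0.0265,"tz": 0.006,"rz": 3.9,"fingers": -1}
    - {"tx": 0.022,"ty": 0.0265,"tz": 0.006,"rz": 3.9,"fingers": -1}
  newtons: 20

```text
schema error: expected keys tx, ty, tz, rx, ry, rz, fingers
```

Emit:
step_arm:
  rows:
    - {"tx": 0.022,"ty": 0.0265,"tz": 0.006,"rz": 3.9,"fingers": -1}
    - {"tx": 0.022,"ty": 0.0265,"tz": 0.006,"rz": 3.9,"fingers": -1}
    - {"tx": 0.022,"ty": 0.0265,"tz": 0.006,"rz": 3.9,"fingers": -1}
    - {"tx": 0.022,"ty": 0.0265,"tz": 0.006,"rz": 3.9,"fingers": -1}
    - {"tx": 0.022,"ty": 0.0265,"tz": 0.006,"rz": 3.9,"fingers": -1}

```text
schema error: expected keys tx, ty, tz, rx, ry, rz, fingers
```

Emit:
step_arm:
  rows:
    - {"tx": 0.022,"ty": 0.0265,"tz": 0.006,"rz": 3.9,"fingers": -1}
    - {"tx": 0.022,"ty": 0.0265,"tz": 0.006,"rz": 3.9,"fingers": -1}
    - {"tx": 0.022,"ty": 0.0265,"tz": 0.006,"rz": 3.9,"fingers": -1}
    - {"tx": 0.022,"ty": 0.0265,"tz": 0.006,"rz": 3.9,"fingers": -1}
    - {"tx": 0.0,"ty": 0.0,"tz": 0.0,"rz": 0,"fingers": -1}

```text
schema error: expected keys tx, ty, tz, rx, ry, rz, fingers
```

```bash
python3 - <<'E'
from h import *
c,p=wrist("w1");print(p,bot.state()["width"],bot.state()["qpos"],bot.state()["time_s"],bot.state()["contact_force"])
for X in [(539,-203,122),(539,-99,142),(537,-48,142)]: print(proj(c,X,p))
E
```

```text
(array([ 201.75029909, -591.18079227,  230.83004997]), array([[ 3.22913600e-01, -9.46428404e-01, -2.87108129e-04],
       [-9.46427957e-01, -3.22913727e-01,  9.20794858e-04],
       [-9.64177564e-04, -2.56100222e-05, -9.99999535e-01]])) 85.57272165469368 [-1.26100742e+00  4.23460002e-01  1.63026162e+00 -1.57793449e-05
  1.08860077e+00 -1.89571283e-02] 0.25 [-0.20890304 -0.56130885 -0.00516765]
[ -95.26985823 -400.7653201 ]
[246.40346161 171.46325894]
[590.21693088 569.58524599]
```

View pics/w1.png

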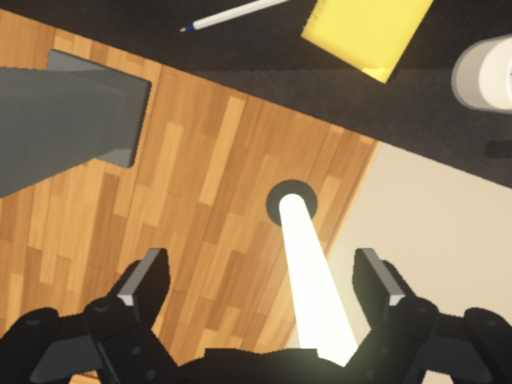

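All keys are needed in every row, so those calls were refused and nothing moved. I'll send them again.

Emit:
step_arm:
  rows:
    - {"tx": 0.022,"ty": 0.0265,"tz": 0.006,"rx": 0,"ry": 0,"rz": 3.9,"fingers": -1}
    - {"tx": 0.022,"ty": 0.0265,"tz": 0.006,"rx": 0,"ry": 0,"rz": 3.9,"fingers": -1}
    - {"tx": 0.022,"ty": 0.0265,"tz": 0.006,"rx": 0,"ry": 0,"rz": 3.9,"fingers": -1}
    - {"tx": 0.022,"ty": 0.0265,"tz": 0.006,"rx": 0,"ry": 0,"rz": 3.9,"fingers": -1}
    - {"tx": 0.022,"ty": 0.0265,"tz": 0.006,"rx": 0,"ry": 0,"rz": 3.9,"fingers": -1}
  newtons: 20

```text
time_s: 0.67
tcp_pos: [312.4, -457.6, 261.5]
ee_rot: [[0.622, -0.783, -0.0], [-0.783, -0.622, 0.0], [-0.0, -0.0, -1.0]]
contact_force: [0.4, -0.3, 0.3]
width: 25.2
```

Emit:
step_arm:
  rows:
    - {"tx": 0.022,"ty": 0.0265,"tz": 0.006,"rx": 0,"ry": 0,"rz": 3.9,"fingers": -1}
    - {"tx": 0.022,"ty": 0.0265,"tz": 0.006,"rx": 0,"ry": 0,"rz": 3.9,"fingers": -1}
    - {"tx": 0.022,"ty": 0.0265,"tz": 0.006,"rx": 0,"ry": 0,"rz": 3.9,"fingers": -1}
    - {"tx": 0.022,"ty": 0.0265,"tz": 0.006,"rx": 0,"ry": 0,"rz": 3.9,"fingers": -1}
    - {"tx": 0.022,"ty": 0.0265,"tz": 0.006,"rx": 0,"ry": 0,"rz": 3.9,"fingers": -1}

```text
time_s: 1.08
tcp_pos: [422.6, -325.0, 291.7]
ee_rot: [[0.848, -0.53, 0.0], [-0.53, -0.848, -0.0], [0.0, 0.0, -1.0]]
contact_force: [-0.3, -0.4, -0.5]
width: 0.1
```

Emit:
step_arm:
  rows:
    - {"tx": 0.022,"ty": 0.0265,"tz": 0.006,"rx": 0,"ry": 0,"rz": 3.9,"fingers": -1}
    - {"tx": 0.022,"ty": 0.0265,"tz": 0.006,"rx": 0,"ry": 0,"rz": 3.9,"fingers": -1}
    - {"tx": 0.022,"ty": 0.0265,"tz": 0.006,"rx": 0,"ry": 0,"rz": 3.9,"fingers": -1}
    - {"tx": 0.022,"ty": 0.0265,"tz": 0.006,"rx": 0,"ry": 0,"rz": 3.9,"fingers": -1}
    - {"tx": 0,"ty": 0,"tz": 0,"rx": 0,"ry": 0,"rz": 3.9,"fingers": -1}

```text
time_s: 1.5
tcp_pos: [513.5, -216.7, 316.7]
ee_rot: [[0.977, -0.212, 0.004], [-0.212, -0.977, 0.0], [0.003, -0.001, -1.0]]
contact_force: [-0.3, -0.8, -0.2]
width: -0.3
```

```bash
python3 - <<'E'
from h import *
c,p=wrist("w1b");print(p,bot.state()["width"],bot.state()["qpos"],bot.state()["time_s"],bot.state()["contact_force"])
for X in [(539,-203,122),(539,-99,142),(537,-48,142)]: print(proj(c,X,p))
E
```

```text
(array([ 513.45331755, -216.74265843,  316.67007683]), array([[ 9.77241171e-01, -2.12102157e-01,  3.51692180e-03],
       [-2.12105051e-01, -9.77246760e-01,  4.67127256e-04],
       [ 3.33782174e-03, -1.20245286e-03, -9.99993707e-01]])) -0.05438423352025754 [-4.24750601e-01  2.31807928e-01  1.69929889e+00  4.54189717e-04
  1.20900408e+00 -2.15303867e-01] 1.55 [-0.78316564 -0.0174013  -0.32852432]
[281.63651505 147.23649421]
[261.12041404  41.05136375]
[246.55840069 -19.88660234]
```

View pics/w1b.png

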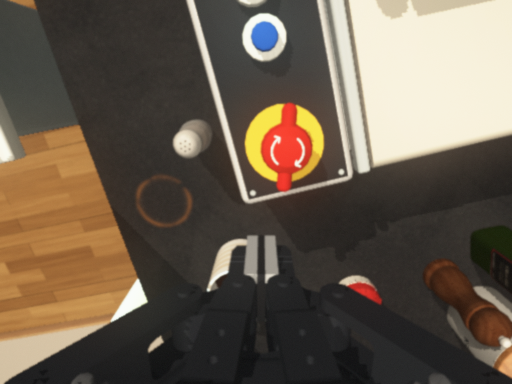

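The wrist view has the whole stop button at about (286,145), the blue button at (265,37), and closed fingertips near (261,240).

```bash
python3 - <<'E'
import cv2
t=cv2.imread("pics/w1b.png");cv2.imwrite("pics/w1c.png",cv2.resize(t[90:200,230:340],None,fx=5,fy=5,interpolation=cv2.INTER_CUBIC))
E
```

```text
(no output)
```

View pics/w1c.png

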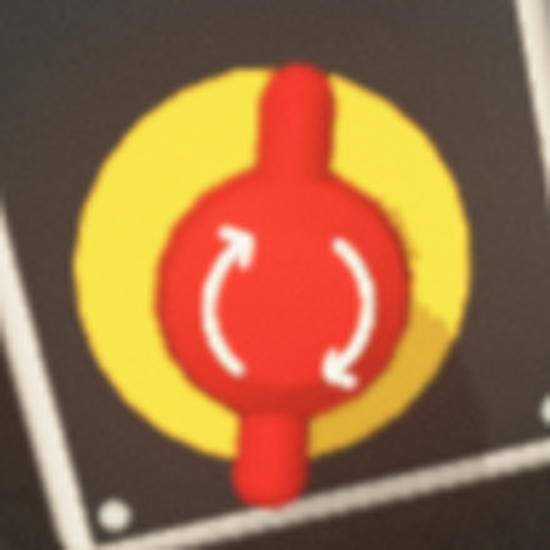

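```bash
python3 - <<'E'
from h import *
c=cams.camera("wrist");s=bot.state();p=(s["tcp_pos"],s["ee_rot"])
for n,px,z in [("disc",(284.4,142.9),122),("dome",(287,148.4),150),("wa",(289.4,104.0),155),("wb",(284,189.5),155),("blue",(264.7,36.7),142)]: print(n,onz(c,px,z,p).round(1))
E
```

```text
disc [ 539.2 -201.6  122. ]
dome [ 539.6 -202.5  150. ]
wa [ 549.5 -161.4  155. ]
wb [ 528.6 -241.5  155. ]
blue [539.9 -99.1 142. ]
```

Emit:
step_arm:
  rows:
    - {"tx": 0.0065,"ty": 0.0036,"tz": -0.035,"rx": 0,"ry": 0,"rz": 0,"fingers": -1}
    - {"tx": 0.0065,"ty": 0.0036,"tz": -0.035,"rx": 0,"ry": 0,"rz": 0,"fingers": -1}
    - {"tx": 0.0065,"ty": 0.0036,"tz": -0.035,"rx": 0,"ry": 0,"rz": 0,"fingers": -1}
    - {"tx": 0.0065,"ty": 0.0036,"tz": -0.035,"rx": 0,"ry": 0,"rz": 0,"fingers": -1}
    - {"tx": 0,"ty": 0,"tz": 0,"rx": 0,"ry": 0,"rz": 0,"fingers": -1}

```text
time_s: 2.02
tcp_pos: [531.7, -204.8, 168.6]
ee_rot: [[0.975, -0.222, -0.011], [-0.222, -0.975, 0.004], [-0.011, -0.002, -1.0]]
contact_force: [-0.9, 0.0, 0.6]
width: 0.2
```

Emit:
step_arm:
  rows:
    - {"tx": 0,"ty": 0,"tz": -0.003,"rx": 0,"ry": 0,"rz": 0,"fingers": -1}
    - {"tx": 0,"ty": 0,"tz": -0.003,"rx": 0,"ry": 0,"rz": 0,"fingers": -1}
    - {"tx": 0,"ty": 0,"tz": 0,"rx": 0,"ry": 0,"rz": 0,"fingers": -1}

```text
time_s: 2.27
tcp_pos: [536.3, -207.1, 170.9]
ee_rot: [[0.975, -0.221, 0.002], [-0.221, -0.975, -0.001], [0.002, 0.001, -1.0]]
contact_force: [0.1, 0.6, 0.1]
width: -0.0
```

Emit:
step_arm:
  rows:
    - {"tx": 0.003,"ty": 0.005,"tz": 0,"rx": 0,"ry": 0,"rz": 0,"fingers": -1}
    - {"tx": 0,"ty": 0,"tz": 0,"rx": 0,"ry": 0,"rz": 0,"fingers": -1}
    - {"tx": 0,"ty": 0,"tz": 0,"rx": 0,"ry": 0,"rz": 0,"fingers": -1}
    - {"tx": 0,"ty": 0,"tz": 0,"rx": 0,"ry": 0,"rz": 0,"fingers": -1}

```text
time_s: 2.6
tcp_pos: [539.2, -201.1, 170.2]
ee_rot: [[0.976, -0.219, 0.001], [-0.219, -0.976, -0.001], [0.001, 0.0, -1.0]]
contact_force: [-0.1, 0.2, -0.1]
width: 0.1
```

Well aligned and about 6 mm above the dome. Now down gently.

Emit:
step_arm:
  rows:
    - {"tx": 0,"ty": -0.001,"tz": -0.003,"rx": 0,"ry": 0,"rz": 0,"fingers": -1}
    - {"tx": 0,"ty": 0,"tz": -0.003,"rx": 0,"ry": 0,"rz": 0,"fingers": -1}
    - {"tx": 0,"ty": 0,"tz": -0.002,"rx": 0,"ry": 0,"rz": 0,"fingers": -1}
    - {"tx": 0,"ty": 0,"tz": -0.002,"rx": 0,"ry": 0,"rz": 0,"fingers": -1}
    - {"tx": 0,"ty": 0,"tz": 0,"rx": 0,"ry": 0,"rz": 0,"fingers": -1}

```text
time_s: 3.02
tcp_pos: [539.2, -202.3, 159.6]
ee_rot: [[0.976, -0.219, 0.001], [-0.219, -0.976, -0.0], [0.001, 0.0, -1.0]]
contact_force: [-1.2, 0.3, 5.1]
width: -0.1
```

Emit:
step_arm:
  rows:
    - {"tx": 0,"ty": 0,"tz": -0.0015,"rx": 0,"ry": 0,"rz": 0,"fingers": -1}
    - {"tx": 0,"ty": 0,"tz": -0.0015,"rx": 0,"ry": 0,"rz": 0,"fingers": -1}
    - {"tx": 0,"ty": 0,"tz": 0,"rx": 0,"ry": 0,"rz": 0,"fingers": -1}

```text
time_s: 3.27
tcp_pos: [539.2, -202.3, 156.5]
ee_rot: [[0.976, -0.219, 0.001], [-0.219, -0.976, -0.0], [0.001, 0.0, -1.0]]
contact_force: [-0.3, 0.4, 4.4]
width: 0.3
```

Emit:
step_arm:
  rows:
    - {"tx": 0,"ty": 0,"tz": -0.001,"rx": 0,"ry": 0,"rz": 0,"fingers": -1}
    - {"tx": 0,"ty": 0,"tz": -0.001,"rx": 0,"ry": 0,"rz": 0,"fingers": -1}
    - {"tx": 0,"ty": 0,"tz": 0,"rx": 0,"ry": 0,"rz": 0,"fingers": -1}

```text
time_s: 3.52
tcp_pos: [539.3, -202.3, 154.7]
ee_rot: [[0.976, -0.219, 0.001], [-0.219, -0.976, -0.0], [0.001, 0.0, -1.0]]
contact_force: [-1.0, -0.5, 7.3]
width: -0.2
```

Emit:
step_arm:
  rows:
    - {"tx": 0,"ty": 0,"tz": -0.0005,"rx": 0,"ry": 0,"rz": 0,"fingers": -1}
    - {"tx": 0,"ty": 0,"tz": 0,"rx": 0,"ry": 0,"rz": 0,"fingers": -1}
    - {"tx": 0,"ty": 0,"tz": 0,"rx": 0,"ry": 0,"rz": 0,"fingers": -1}

```text
time_s: 3.77
tcp_pos: [539.3, -202.4, 154.3]
ee_rot: [[0.976, -0.219, 0.001], [-0.219, -0.976, -0.0], [0.001, 0.0, -1.0]]
contact_force: [-2.0, -0.3, 7.3]
width: 0.0
```

Emit:
step_arm:
  rows:
    - {"tx": 0,"ty": 0,"tz": -0.0005,"rx": 0,"ry": 0,"rz": 0,"fingers": -1}
    - {"tx": 0,"ty": 0,"tz": 0,"rx": 0,"ry": 0,"rz": 0,"fingers": -1}

```text
time_s: 3.93
tcp_pos: [539.3, -202.4, 153.9]
ee_rot: [[0.976, -0.219, 0.001], [-0.219, -0.976, -0.0], [0.001, 0.0, -1.0]]
contact_force: [-1.4, -0.3, 7.7]
width: -0.1
```

Emit:
step_arm:
  rows:
    - {"tx": 0,"ty": 0,"tz": -0.0005,"rx": 0,"ry": 0,"rz": 0,"fingers": -1}
    - {"tx": 0,"ty": 0,"tz": 0,"rx": 0,"ry": 0,"rz": 0,"fingers": -1}
    - {"tx": 0,"ty": 0,"tz": 0,"rx": 0,"ry": 0,"rz": 0,"fingers": -1}

```text
time_s: 4.18
tcp_pos: [539.3, -202.4, 153.4]
ee_rot: [[0.976, -0.219, 0.001], [-0.219, -0.976, -0.0], [0.001, 0.0, -1.0]]
contact_force: [-0.4, 0.4, 7.0]
width: 0.2
```

Emit:
step_arm:
  rows:
    - {"tx": 0,"ty": 0,"tz": -0.0005,"rx": 0,"ry": 0,"rz": 0,"fingers": -1}
    - {"tx": 0,"ty": 0,"tz": 0,"rx": 0,"ry": 0,"rz": 0,"fingers": -1}
    - {"tx": 0,"ty": 0,"tz": 0,"rx": 0,"ry": 0,"rz": 0,"fingers": -1}

```text
time_s: 4.43
tcp_pos: [539.4, -202.4, 153.1]
ee_rot: [[0.976, -0.219, 0.001], [-0.219, -0.976, -0.0], [0.001, 0.0, -1.0]]
contact_force: [-2.5, 0.1, 8.4]
width: -0.2
```

Emit:
step_arm:
  rows:
    - {"tx": 0,"ty": 0,"tz": -0.0005,"rx": 0,"ry": 0,"rz": 0,"fingers": -1}
    - {"tx": 0,"ty": 0,"tz": 0,"rx": 0,"ry": 0,"rz": 0,"fingers": -1}
    - {"tx": 0,"ty": 0,"tz": 0,"rx": 0,"ry": 0,"rz": 0,"fingers": -1}

```text
time_s: 4.68
tcp_pos: [539.5, -202.4, 153.0]
ee_rot: [[0.976, -0.219, 0.001], [-0.219, -0.976, -0.001], [0.002, 0.0, -1.0]]
contact_force: [-1.7, 0.7, 11.4]
width: 0.2
```

Emit:
step_arm:
  rows:
    - {"tx": 0,"ty": 0,"tz": -0.0006,"rx": 0,"ry": 0,"rz": 0,"fingers": -1}
    - {"tx": 0,"ty": 0,"tz": 0,"rx": 0,"ry": 0,"rz": 0,"fingers": -1}
    - {"tx": 0,"ty": 0,"tz": 0,"rx": 0,"ry": 0,"rz": 0,"fingers": -1}

```text
time_s: 4.93
tcp_pos: [539.6, -202.5, 152.9]
ee_rot: [[0.976, -0.219, 0.002], [-0.219, -0.976, -0.001], [0.002, 0.0, -1.0]]
contact_force: [-3.4, 1.1, 15.9]
width: 0.1
```

Emit:
step_arm:
  rows:
    - {"tx": 0,"ty": 0,"tz": 0.006,"rx": 0,"ry": 0,"rz": 0,"fingers": -1}
    - {"tx": 0,"ty": 0,"tz": 0.02,"rx": 0,"ry": 0,"rz": 0,"fingers": -1}
    - {"tx": 0,"ty": 0,"tz": 0.02,"rx": 0,"ry": 0,"rz": 0,"fingers": -1}
    - {"tx": 0,"ty": 0,"tz": 0.02,"rx": 0,"ry": 0,"rz": 0,"fingers": -1}
    - {"tx": 0,"ty": 0,"tz": 0,"rx": 0,"ry": 0,"rz": 0,"fingers": -1}

```text
time_s: 5.35
tcp_pos: [540.8, -202.9, 220.7]
ee_rot: [[0.976, -0.219, 0.005], [-0.219, -0.976, -0.002], [0.006, 0.001, -1.0]]
contact_force: [0.1, 0.0, 0.1]
width: -0.2
```

Emit:
step_arm:
  rows:
    - {"tx": 0,"ty": -0.02,"tz": 0,"rx": 0,"ry": 0,"rz": 0,"fingers": -1}
    - {"tx": 0,"ty": -0.02,"tz": 0,"rx": 0,"ry": 0,"rz": 0,"fingers": -1}
    - {"tx": 0,"ty": 0,"tz": 0,"rx": 0,"ry": 0,"rz": 0,"fingers": -1}
    - {"tx": 0,"ty": 0,"tz": 0,"rx": 0,"ry": 0,"rz": 0,"fingers": -1}

```text
time_s: 5.68
tcp_pos: [538.3, -242.5, 216.2]
ee_rot: [[0.975, -0.221, -0.001], [-0.221, -0.975, 0.001], [-0.001, -0.0, -1.0]]
contact_force: [-0.7, -0.2, -0.7]
width: -0.1
```

```bash
python3 - <<'E'
from h import *
c,p=wrist("w2");print(p[0])
cv2.imwrite("pics/w2c.png",cv2.resize(c["frame"][40:290,130:400,::-1],None,fx=2.4,fy=2.4,interpolation=cv2.INTER_CUBIC))
E
```

```text
[ 538.30427607 -242.50420944  216.22353727]
```

View pics/w2c.png

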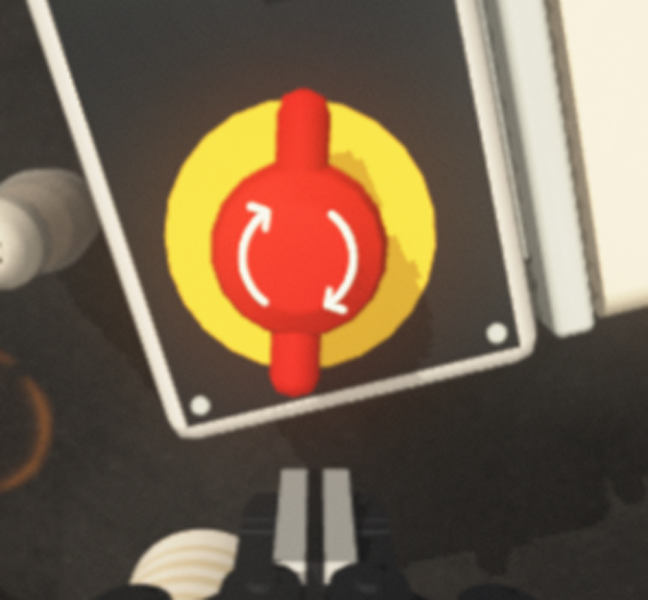

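Latched: the wing span against the disc gives a wing height near z 141 and the twist is still at 0. Next I go to the robot side of wing a, at about (523,-154.5).

Emit:
step_arm:
  rows:
    - {"tx": -0.004,"ty": 0.022,"tz": 0,"rx": 0,"ry": 0,"rz": -0.45,"fingers": -1}
    - {"tx": -0.004,"ty": 0.022,"tz": 0,"rx": 0,"ry": 0,"rz": -0.45,"fingers": -1}
    - {"tx": -0.004,"ty": 0.022,"tz": 0,"rx": 0,"ry": 0,"rz": -0.45,"fingers": -1}
    - {"tx": -0.004,"ty": 0.022,"tz": 0,"rx": 0,"ry": 0,"rz": -0.45,"fingers": -1}
    - {"tx": 0,"ty": 0,"tz": 0,"rx": 0,"ry": 0,"rz": 0,"fingers": -1}

```text
time_s: 6.15
tcp_pos: [521.2, -150.2, 216.4]
ee_rot: [[0.969, -0.248, -0.003], [-0.248, -0.969, 0.002], [-0.003, -0.001, -1.0]]
contact_force: [-0.3, 0.7, 0.8]
width: -0.3
```

Emit:
step_arm:
  rows:
    - {"tx": 0,"ty": 0,"tz": -0.018,"rx": 0,"ry": 0,"rz": 0,"fingers": -1}
    - {"tx": 0,"ty": 0,"tz": -0.018,"rx": 0,"ry": 0,"rz": 0,"fingers": -1}
    - {"tx": 0,"ty": 0,"tz": 0,"rx": 0,"ry": 0,"rz": 0,"fingers": -1}
    - {"tx": 0,"ty": 0,"tz": 0,"rx": 0,"ry": 0,"rz": 0,"fingers": -1}

```text
time_s: 6.48
tcp_pos: [522.1, -153.6, 180.4]
ee_rot: [[0.968, -0.249, -0.003], [-0.249, -0.968, 0.001], [-0.003, -0.0, -1.0]]
contact_force: [-0.3, -0.1, -0.2]
width: 0.1
```

Emit:
step_arm:
  rows:
    - {"tx": 0,"ty": 0,"tz": -0.014,"rx": 0,"ry": 0,"rz": 0,"fingers": -1}
    - {"tx": 0,"ty": 0,"tz": -0.014,"rx": 0,"ry": 0,"rz": 0,"fingers": -1}
    - {"tx": 0,"ty": 0,"tz": -0.014,"rx": 0,"ry": 0,"rz": 0,"fingers": -1}
    - {"tx": 0,"ty": 0,"tz": 0,"rx": 0,"ry": 0,"rz": 0,"fingers": -1}
    - {"tx": 0,"ty": 0,"tz": 0,"rx": 0,"ry": 0,"rz": 0,"fingers": -1}

```text
time_s: 6.9
tcp_pos: [522.9, -154.2, 139.6]
ee_rot: [[0.968, -0.25, -0.0], [-0.25, -0.968, 0.0], [-0.0, -0.0, -1.0]]
contact_force: [1.0, -0.5, 1.2]
width: -0.1
```

```bash
python3 - <<'E'
from h import *
c,p=wrist("w3");s=bot.state();print(p[0],s["contact_force"])
t=cams.camera("top");cv2.imwrite("pics/t3.png",cv2.resize(t["frame"][140:240,240:400,::-1],None,fx=5,fy=5,interpolation=cv2.INTER_CUBIC))
# plan
A=np.array([539.3,-202.3])
for d in range(0,61,6):
    th=np.radians(75.4-d);u=np.array([np.cos(th),np.sin(th)]);n=np.array([-u[1],u[0]])
    print(d,(A+42*u+22*n).round(1))
E
```

```text
[ 522.93946183 -154.19328865  139.60851375] [-1.18718751  0.32378147  0.47328182]
0 [ 528.6 -156.1]
6 [ 533.5 -155.2]
12 [ 538.4 -154.9]
18 [ 543.4 -155.1]
24 [ 548.3 -155.8]
30 [ 553.1 -156.9]
36 [ 557.8 -158.6]
42 [ 562.3 -160.8]
48 [ 566.5 -163.4]
54 [ 570.4 -166.5]
60 [ 573.9 -169.9]
```

View pics/w3.png

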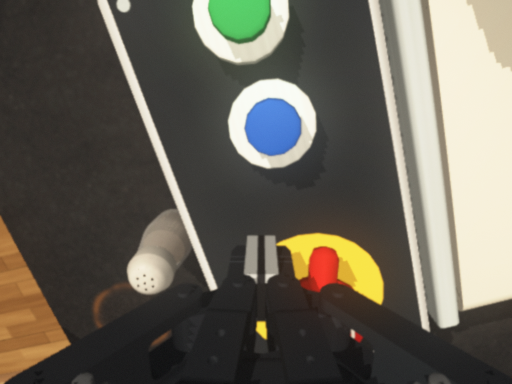

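View pics/t3.png

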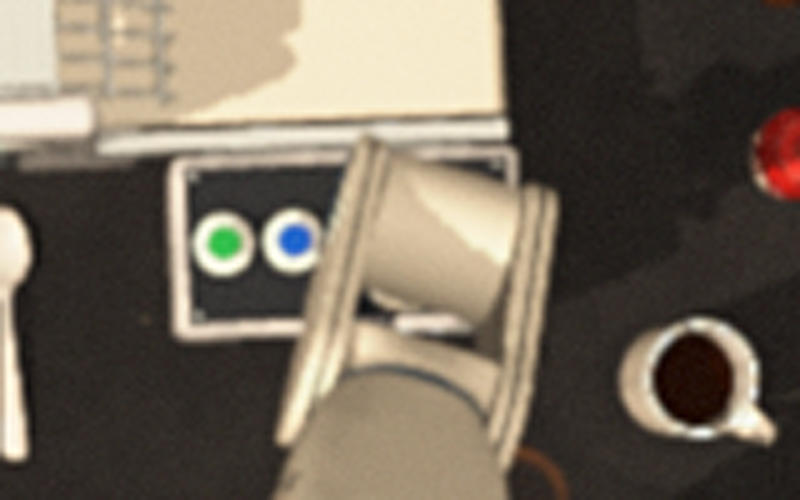

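The fingertips (262,255) are beside wing a (323,262), clear of it and of the blue bezel. Now I sweep clockwise.

Emit:
step_arm:
  rows:
    - {"tx": 0.003,"ty": -0.001,"tz": -0.002,"rx": 0,"ry": 0,"rz": 0,"fingers": -1}
    - {"tx": 0.0025,"ty": -0.0005,"tz": 0,"rx": 0,"ry": 0,"rz": 0,"fingers": -1}
    - {"tx": 0.005,"ty": 0.001,"tz": 0,"rx": 0,"ry": 0,"rz": -6,"fingers": -1}
    - {"tx": 0.005,"ty": 0.0003,"tz": 0,"rx": 0,"ry": 0,"rz": -6,"fingers": -1}

```text
time_s: 7.33
tcp_pos: [538.8, -154.4, 137.7]
ee_rot: [[0.893, -0.45, 0.001], [-0.45, -0.893, -0.0], [0.0, -0.0, -1.0]]
contact_force: [-1.4, 0.6, 0.4]
width: -0.1
```

Emit:
step_arm:
  rows:
    - {"tx": 0.005,"ty": -0.0002,"tz": 0,"rx": 0,"ry": 0,"rz": -6,"fingers": -1}
    - {"tx": 0.005,"ty": -0.0006,"tz": 0,"rx": 0,"ry": 0,"rz": -6,"fingers": -1}
    - {"tx": 0,"ty": 0,"tz": 0,"rx": 0,"ry": 0,"rz": 0,"fingers": -1}

```text
time_s: 7.58
tcp_pos: [549.5, -155.1, 137.7]
ee_rot: [[0.781, -0.625, 0.001], [-0.625, -0.781, -0.0], [0.001, -0.001, -1.0]]
contact_force: [-0.6, 1.5, 0.5]
width: 0.4
```

```bash
python3 - <<'E'
from h import *
c,p=wrist("w4");s=bot.state();print(p[0],s["contact_force"])
E
```

```text
[ 549.47222289 -155.07203021  137.70384981] [-1.51030158  2.00348694  0.95555661]
```

View pics/w4.png

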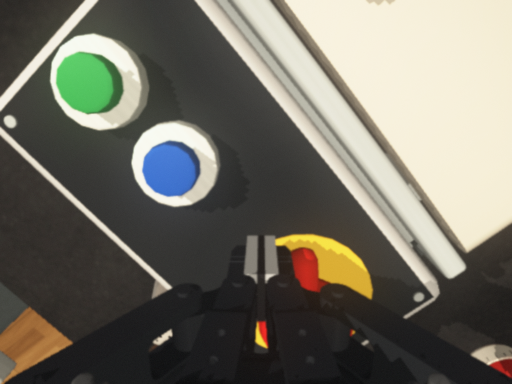

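In contact and turning (wing at (305,265), force about 2 N). Continuing along the arc.

Emit:
step_arm:
  rows:
    - {"tx": 0.0048,"ty": -0.0012,"tz": 0,"rx": 0,"ry": 0,"rz": -6,"fingers": -1}
    - {"tx": 0.0047,"ty": -0.0017,"tz": 0,"rx": 0,"ry": 0,"rz": -6,"fingers": -1}
    - {"tx": 0,"ty": 0,"tz": 0,"rx": 0,"ry": 0,"rz": 0,"fingers": -1}

```text
time_s: 7.88
tcp_pos: [558.4, -157.8, 137.5]
ee_rot: [[0.636, -0.771, 0.001], [-0.771, -0.636, 0.0], [0.0, -0.001, -1.0]]
contact_force: [-0.1, 3.9, 1.5]
width: 0.1
```

Emit:
step_arm:
  rows:
    - {"tx": 0.0045,"ty": -0.0022,"tz": 0,"rx": 0,"ry": 0,"rz": -6,"fingers": -1}
    - {"tx": 0.0021,"ty": -0.0013,"tz": 0,"rx": 0,"ry": 0,"rz": -3,"fingers": -1}
    - {"tx": 0,"ty": 0,"tz": 0,"rx": 0,"ry": 0,"rz": 0,"fingers": -1}

```text
time_s: 8.13
tcp_pos: [564.4, -161.5, 137.5]
ee_rot: [[0.511, -0.86, 0.0], [-0.86, -0.511, 0.0], [-0.0, -0.0, -1.0]]
contact_force: [-1.8, 2.4, 1.9]
width: -0.0
```

```bash
python3 - <<'E'
from h import *
c,p=wrist("w5");s=bot.state();print(p[0],s["contact_force"],s["qpos"][5])
c=cams.camera("scene");cv2.imwrite("pics/s5.png",cv2.resize(c["frame"][130:230,230:380,::-1],None,fx=5,fy=5,interpolation=cv2.INTER_CUBIC))
E
```

```text
[ 564.44272042 -161.4670374   137.48493895] [-1.00815954  2.29705757  2.58611772] 0.7333917447662661
```

View pics/w5.png

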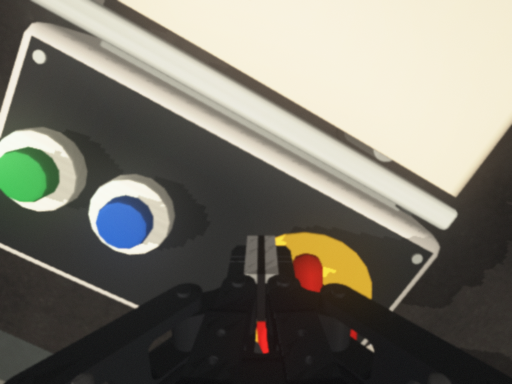

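View pics/s5.png

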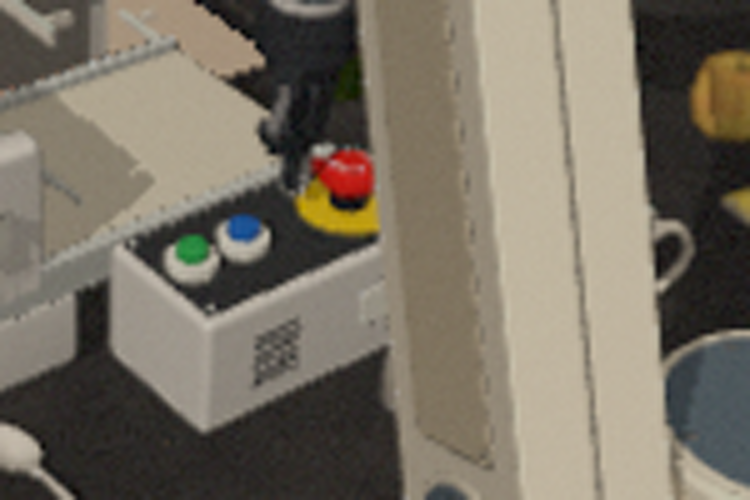

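Emit:
step_arm:
  rows:
    - {"tx": 0.0021,"ty": -0.0014,"tz": 0,"rx": 0,"ry": 0,"rz": -3,"fingers": -1}
    - {"tx": 0,"ty": 0,"tz": 0,"rx": 0,"ry": 0,"rz": 0,"fingers": -1}

```text
time_s: 8.4
tcp_pos: [566.3, -162.7, 137.2]
ee_rot: [[0.464, -0.886, -0.0], [-0.886, -0.464, 0.0], [-0.0, 0.0, -1.0]]
contact_force: [-0.8, 3.1, 0.8]
width: 0.1
```

```bash
python3 - <<'E'
from h import *
c=cams.camera("wrist");s=bot.state();p=(s["tcp_pos"],s["ee_rot"]);print(p[0],s["contact_force"],s["time_s"])
cv2.imwrite("pics/w6.png",cv2.resize(c["frame"][210:330,220:390,::-1],None,fx=4.5,fy=4.5,interpolation=cv2.INTER_CUBIC))
for z in (148,157):
  for d in (30,36,42,48,52):
    th=np.radians(75.4-d);print(z,d,[(( proj(c,[539.3+r*np.cos(th),-202.3+r*np.sin(th),z],p)-[220,210])*4.5).round() for r in (30,44)])
E
```

```text
[ 566.22267542 -162.71399381  137.18082246] [-1.02728244  3.2325719   1.09046221] 8.45
148 30 [array([317., 347.]), array([280., 238.])]
148 36 [array([345., 341.]), array([323., 228.])]
148 42 [array([374., 337.]), array([367., 222.])]
148 48 [array([404., 336.]), array([411., 220.])]
148 52 [array([423., 336.]), array([441., 221.])]
157 30 [array([324., 400.]), array([286., 286.])]
157 36 [array([355., 393.]), array([331., 275.])]
157 42 [array([385., 389.]), array([378., 269.])]
157 48 [array([416., 388.]), array([425., 267.])]
157 52 [array([437., 389.]), array([456., 268.])]
```

View pics/w6.png

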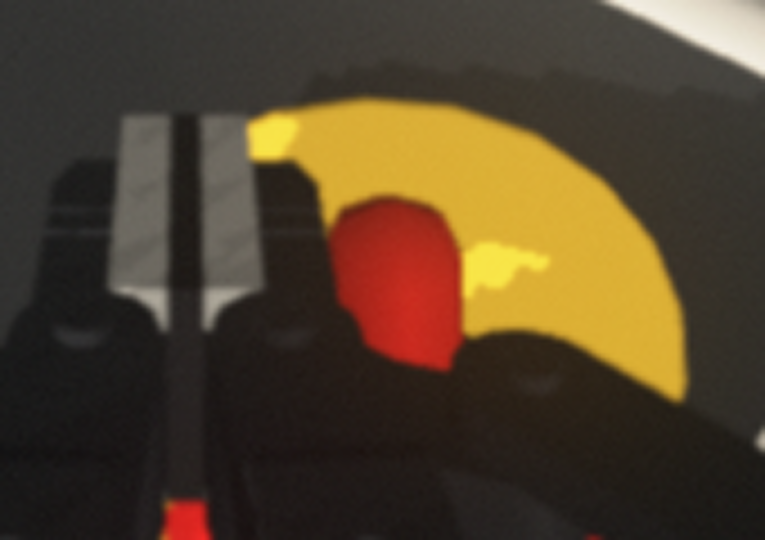

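The wing's lower edge at crop row 195 fits z 143, so the head is up, and it is turned about 46°. Now I back off along the arc so it can return.

Emit:
step_arm:
  rows:
    - {"tx": -0.0045,"ty": 0.0028,"tz": 0,"rx": 0,"ry": 0,"rz": 6,"fingers": -1}
    - {"tx": -0.0045,"ty": 0.0022,"tz": 0,"rx": 0,"ry": 0,"rz": 6,"fingers": -1}
    - {"tx": -0.0047,"ty": 0.0017,"tz": 0,"rx": 0,"ry": 0,"rz": 6,"fingers": -1}
    - {"tx": -0.0048,"ty": 0.0012,"tz": 0,"rx": 0,"ry": 0,"rz": 6,"fingers": -1}
    - {"tx": -0.005,"ty": 0.0006,"tz": 0,"rx": 0,"ry": 0,"rz": 6,"fingers": -1}

```text
time_s: 8.87
tcp_pos: [542.4, -154.5, 137.1]
ee_rot: [[0.849, -0.529, -0.0], [-0.529, -0.849, -0.0], [-0.0, 0.001, -1.0]]
contact_force: [-1.1, 0.8, 0.4]
width: -0.1
```

Emit:
step_arm:
  rows:
    - {"tx": -0.005,"ty": 0.0002,"tz": 0,"rx": 0,"ry": 0,"rz": 6,"fingers": -1}
    - {"tx": -0.005,"ty": 0,"tz": 0,"rx": 0,"ry": 0,"rz": 6,"fingers": -1}
    - {"tx": -0.005,"ty": -0.001,"tz": 0,"rx": 0,"ry": 0,"rz": 6,"fingers": -1}
    - {"tx": -0.006,"ty": 0.001,"tz": 0,"rx": 0,"ry": 0,"rz": 0,"fingers": -1}
    - {"tx": -0.006,"ty": 0.001,"tz": 0,"rx": 0,"ry": 0,"rz": 0,"fingers": -1}

```text
time_s: 9.28
tcp_pos: [515.6, -153.4, 137.2]
ee_rot: [[0.968, -0.251, 0.0], [-0.251, -0.968, -0.0], [0.0, 0.0, -1.0]]
contact_force: [-0.1, -0.3, 1.2]
width: -0.3
```

Emit:
step_arm:
  rows:
    - {"tx": 0,"ty": 0,"tz": 0.025,"rx": 0,"ry": 0,"rz": 0,"fingers": -1}
    - {"tx": 0,"ty": 0,"tz": 0.025,"rx": 0,"ry": 0,"rz": 0,"fingers": -1}
    - {"tx": 0,"ty": 0,"tz": 0.025,"rx": 0,"ry": 0,"rz": 0,"fingers": -1}
    - {"tx": 0,"ty": -0.02,"tz": 0,"rx": 0,"ry": 0,"rz": 0,"fingers": -1}
    - {"tx": 0,"ty": -0.02,"tz": 0,"rx": 0,"ry": 0,"rz": 0,"fingers": -1}

```text
time_s: 9.7
tcp_pos: [516.9, -193.4, 214.3]
ee_rot: [[0.968, -0.25, 0.004], [-0.25, -0.968, -0.002], [0.004, 0.001, -1.0]]
contact_force: [-0.0, -0.6, -0.5]
width: -0.1
```

Emit:
step_arm:
  rows:
    - {"tx": 0,"ty": -0.02,"tz": 0.01,"rx": 0,"ry": 0,"rz": 0,"fingers": -1}
    - {"tx": 0,"ty": -0.02,"tz": 0,"rx": 0,"ry": 0,"rz": 0,"fingers": -1}
    - {"tx": 0,"ty": 0,"tz": 0,"rx": 0,"ry": 0,"rz": 0,"fingers": -1}
    - {"tx": 0,"ty": 0,"tz": 0,"rx": 0,"ry": 0,"rz": 0,"fingers": -1}

```text
time_s: 10.03
tcp_pos: [515.6, -233.8, 222.1]
ee_rot: [[0.968, -0.253, 0.0], [-0.253, -0.968, -0.0], [0.0, 0.0, -1.0]]
contact_force: [-1.3, 0.6, -0.3]
width: 0.0
```

```bash
python3 - <<'E'
from h import *
c,p=wrist("w7");s=bot.state();print(p[0],s["contact_force"],s["time_s"],s["ee_rot"][:,0])
E
```

```text
[ 515.58907749 -233.83813261  222.12579147] [-0.93661254 -0.55639535  0.51953471] 10.0833 [ 9.67848008e-01 -2.51534791e-01 -6.94879677e-04]
```

View pics/w7.png

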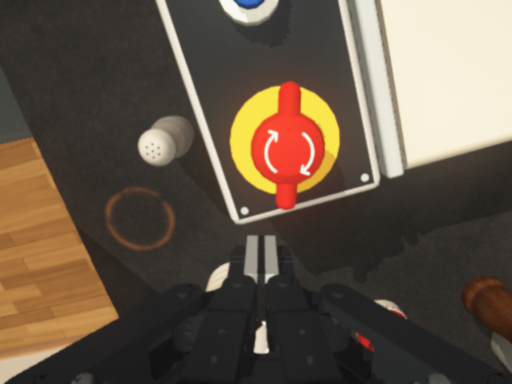

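The wings have turned back in line. I'll check the head height by projection.

```bash
python3 - <<'E'
from h import *
c=cams.camera("wrist");s=bot.state();p=(s["tcp_pos"],s["ee_rot"])
u=np.array([.252,.968,0]);A=np.array([539.3,-202.3,0])
o=[130,50] 
X=c["frame"][60:230,210:360,::-1];cv2.imwrite("pics/w7c.png",cv2.resize(X,None,fx=3.5,fy=3.5,interpolation=cv2.INTER_CUBIC))
for dz in (0,-9):
  f=lambda P:((proj(c,P,p)-[210,60])*3.5).round()
  print(dz,"tipA top/bot",f(A+44*u+[0,0,157+dz]),f(A+44*u+[0,0,143+dz]),"tipB",f(A-44*u+[0,0,157+dz]),f(A-44*u+[0,0,143+dz]),"top",f(A+[0,0,164.5+dz]))
E
```

```text
0 tipA top/bot [270.  95.] [264.  96.] tipB [259. 554.] [254. 529.] top [267. 347.]
-9 tipA top/bot [266.  96.] [261.  96.] tipB [256. 537.] [252. 514.] top [264. 337.]
```

View pics/w7c.png

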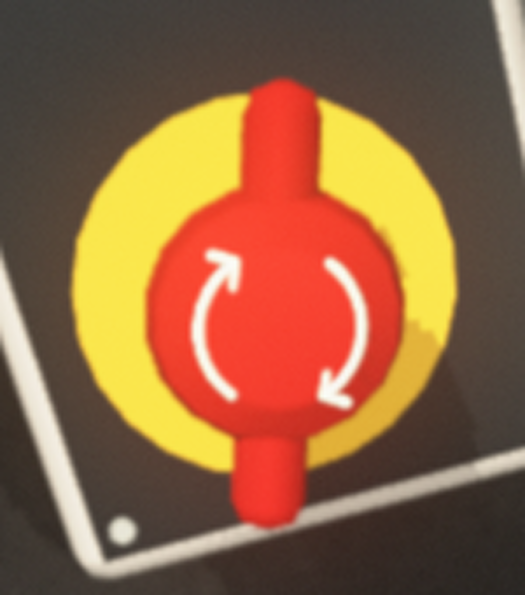

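The span ratio gives wing z ≈ 150, so the head is up (latched gave 141). Next is the blue button.

Emit:
step_arm:
  rows:
    - {"tx": 0.005,"ty": 0.027,"tz": 0,"rx": 0,"ry": 0,"rz": 0,"fingers": -1}
    - {"tx": 0.005,"ty": 0.027,"tz": 0,"rx": 0,"ry": 0,"rz": 0,"fingers": -1}
    - {"tx": 0.005,"ty": 0.027,"tz": 0,"rx": 0,"ry": 0,"rz": 0,"fingers": -1}
    - {"tx": 0.005,"ty": 0.027,"tz": 0,"rx": 0,"ry": 0,"rz": 0,"fingers": -1}
    - {"tx": 0.004,"ty": 0.027,"tz": 0,"rx": 0,"ry": 0,"rz": 0,"fingers": -1}

```text
time_s: 10.55
tcp_pos: [539.7, -95.9, 222.0]
ee_rot: [[0.968, -0.249, -0.0], [-0.249, -0.968, 0.0], [-0.001, -0.0, -1.0]]
contact_force: [0.3, 0.2, -0.0]
width: -0.2
```

Emit:
step_arm:
  rows:
    - {"tx": 0,"ty": 0,"tz": -0.02,"rx": 0,"ry": 0,"rz": 0,"fingers": -1}
    - {"tx": 0,"ty": 0,"tz": -0.02,"rx": 0,"ry": 0,"rz": 0,"fingers": -1}
    - {"tx": 0,"ty": 0,"tz": -0.02,"rx": 0,"ry": 0,"rz": 0,"fingers": -1}
    - {"tx": 0,"ty": 0,"tz": 0,"rx": 0,"ry": 0,"rz": 0,"fingers": -1}
    - {"tx": 0,"ty": 0,"tz": 0,"rx": 0,"ry": 0,"rz": 0,"fingers": -1}

```text
time_s: 10.97
tcp_pos: [539.0, -97.2, 161.4]
ee_rot: [[0.968, -0.249, -0.003], [-0.249, -0.968, 0.001], [-0.003, 0.0, -1.0]]
contact_force: [-0.2, -0.5, 0.1]
width: -0.2
```

```bash
python3 - <<'E'
from h import *
c,p=wrist("w8");s=bot.state();print(p[0],s["contact_force"],s["time_s"])
E
```

```text
[539.02709236 -97.23634861 161.43777934] [ 0.43768878 -0.23402929  0.48145935] 11.0167
```

View pics/w8.png

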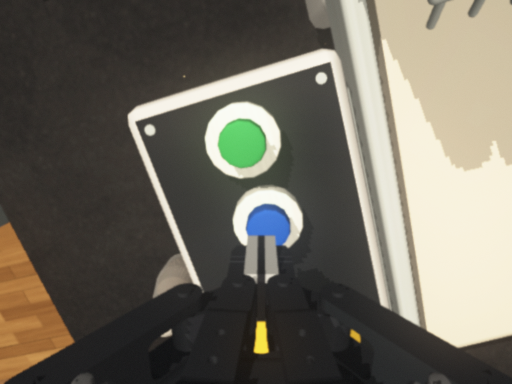

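The tips are over the blue cap (268,225), and green (242,143) is well clear.

Emit:
step_arm:
  rows:
    - {"tx": 0.001,"ty": -0.0015,"tz": -0.007,"rx": 0,"ry": 0,"rz": 0,"fingers": -1}
    - {"tx": 0,"ty": 0,"tz": -0.007,"rx": 0,"ry": 0,"rz": 0,"fingers": -1}
    - {"tx": 0,"ty": 0,"tz": -0.004,"rx": 0,"ry": 0,"rz": 0,"fingers": -1}
    - {"tx": 0,"ty": 0,"tz": 0,"rx": 0,"ry": 0,"rz": 0,"fingers": -1}
    - {"tx": 0,"ty": 0,"tz": 0,"rx": 0,"ry": 0,"rz": 0,"fingers": -1}

```text
time_s: 11.43
tcp_pos: [540.8, -99.8, 144.0]
ee_rot: [[0.968, -0.25, -0.001], [-0.25, -0.968, 0.0], [-0.001, -0.0, -1.0]]
contact_force: [0.6, 0.2, 0.5]
width: -0.1
```

Emit:
step_arm:
  rows:
    - {"tx": 0,"ty": 0,"tz": -0.002,"rx": 0,"ry": 0,"rz": 0,"fingers": -1}
    - {"tx": 0,"ty": 0,"tz": -0.002,"rx": 0,"ry": 0,"rz": 0,"fingers": -1}
    - {"tx": 0,"ty": 0,"tz": -0.002,"rx": 0,"ry": 0,"rz": 0,"fingers": -1}
    - {"tx": 0,"ty": 0,"tz": 0,"rx": 0,"ry": 0,"rz": 0,"fingers": -1}
    - {"tx": 0,"ty": 0,"tz": 0,"rx": 0,"ry": 0,"rz": 0,"fingers": -1}

```text
time_s: 11.85
tcp_pos: [541.4, -99.8, 138.5]
ee_rot: [[0.968, -0.25, 0.001], [-0.25, -0.968, -0.0], [0.001, 0.0, -1.0]]
contact_force: [0.4, -0.4, 3.6]
width: -0.0
```

Emit:
step_arm:
  rows:
    - {"tx": 0,"ty": 0,"tz": -0.001,"rx": 0,"ry": 0,"rz": 0,"fingers": -1}
    - {"tx": 0,"ty": 0,"tz": 0,"rx": 0,"ry": 0,"rz": 0,"fingers": -1}
    - {"tx": 0,"ty": 0,"tz": 0,"rx": 0,"ry": 0,"rz": 0,"fingers": -1}

```text
time_s: 12.1
tcp_pos: [541.4, -99.8, 137.4]
ee_rot: [[0.968, -0.25, 0.001], [-0.25, -0.968, -0.0], [0.001, 0.0, -1.0]]
contact_force: [0.3, -1.5, 4.3]
width: -0.1
```

Emit:
step_arm:
  rows:
    - {"tx": 0,"ty": 0,"tz": -0.001,"rx": 0,"ry": 0,"rz": 0,"fingers": -1}
    - {"tx": 0,"ty": 0,"tz": 0,"rx": 0,"ry": 0,"rz": 0,"fingers": -1}
    - {"tx": 0,"ty": 0,"tz": 0,"rx": 0,"ry": 0,"rz": 0,"fingers": -1}

```text
time_s: 12.35
tcp_pos: [541.4, -99.8, 136.4]
ee_rot: [[0.968, -0.25, 0.001], [-0.25, -0.968, -0.0], [0.001, 0.0, -1.0]]
contact_force: [0.6, -1.5, 5.2]
width: 0.3
```

Emit:
step_arm:
  rows:
    - {"tx": 0,"ty": 0,"tz": -0.001,"rx": 0,"ry": 0,"rz": 0,"fingers": -1}
    - {"tx": 0,"ty": 0,"tz": 0,"rx": 0,"ry": 0,"rz": 0,"fingers": -1}
    - {"tx": 0,"ty": 0,"tz": 0,"rx": 0,"ry": 0,"rz": 0,"fingers": -1}

```text
time_s: 12.6
tcp_pos: [541.4, -99.8, 136.0]
ee_rot: [[0.968, -0.25, 0.001], [-0.25, -0.968, -0.0], [0.001, 0.0, -1.0]]
contact_force: [-1.0, -2.3, 11.1]
width: 0.4
```

The button is on its hard stop at 136.0 (11 N), so fully in. Releasing straight up.

Emit:
step_arm:
  rows:
    - {"tx": 0,"ty": 0,"tz": 0.005,"rx": 0,"ry": 0,"rz": 0,"fingers": -1}
    - {"tx": 0,"ty": 0,"tz": 0.02,"rx": 0,"ry": 0,"rz": 0,"fingers": -1}
    - {"tx": 0,"ty": 0,"tz": 0.025,"rx": 0,"ry": 0,"rz": 0,"fingers": -1}
    - {"tx": 0,"ty": 0,"tz": 0.025,"rx": 0,"ry": 0,"rz": 0,"fingers": -1}
    - {"tx": 0,"ty": -0.02,"tz": 0.025,"rx": 0,"ry": 0,"rz": 0,"fingers": -1}

```text
time_s: 13.02
tcp_pos: [539.7, -117.4, 235.2]
ee_rot: [[0.969, -0.248, -0.003], [-0.248, -0.969, 0.002], [-0.004, -0.001, -1.0]]
contact_force: [0.7, -0.4, 0.7]
width: -0.1
```

Emit:
step_arm:
  rows:
    - {"tx": 0,"ty": -0.03,"tz": 0.02,"rx": 0,"ry": 0,"rz": 0,"fingers": -1}
    - {"tx": 0,"ty": -0.03,"tz": 0.02,"rx": 0,"ry": 0,"rz": 0,"fingers": -1}
    - {"tx": 0,"ty": -0.03,"tz": 0,"rx": 0,"ry": 0,"rz": 0,"fingers": -1}
    - {"tx": 0,"ty": 0,"tz": 0,"rx": 0,"ry": 0,"rz": 0,"fingers": -1}
    - {"tx": 0,"ty": 0,"tz": 0,"rx": 0,"ry": 0,"rz": 0,"fingers": -1}

```text
time_s: 13.43
tcp_pos: [540.2, -210.5, 274.5]
ee_rot: [[0.968, -0.252, -0.001], [-0.252, -0.968, 0.001], [-0.002, -0.001, -1.0]]
contact_force: [0.6, 0.7, -1.1]
width: -0.2
```

```bash
python3 - <<'E'
from h import *
c,p=wrist("w9");s=bot.state();print(p[0],s["contact_force"],s["time_s"])
c=cams.camera("scene");cv2.imwrite("pics/s9.png",cv2.resize(c["frame"][130:230,230:380,::-1],None,fx=5,fy=5,interpolation=cv2.INTER_CUBIC))
E
```

```text
[ 540.16785179 -210.45043405  274.53104011] [-0.29777344  0.25014766  0.19201429] 13.4833
```

View pics/w9.png

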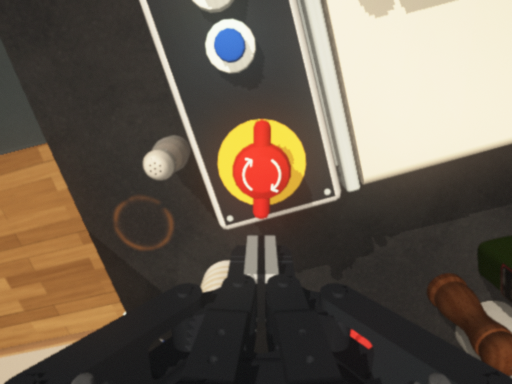

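View pics/s9.png

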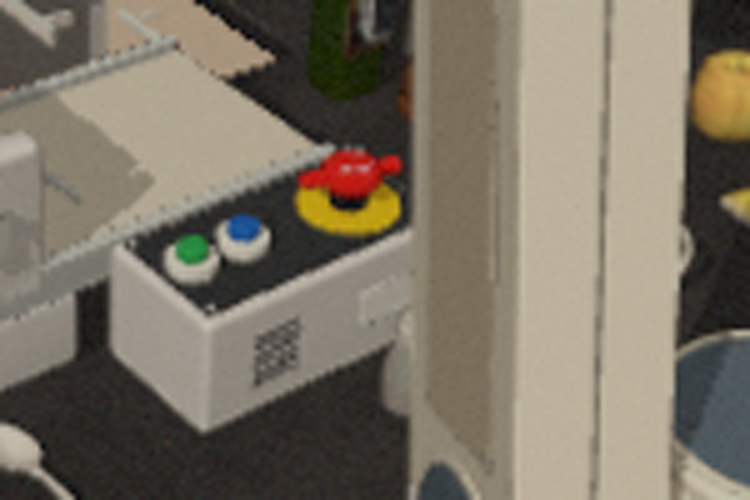

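The head is up, with its bezel showing below the dome at (350,200). Its wings are at rest, blue and green are out, and the salt shaker, mug and spoon are in place. Handing in.

```bash
python3 -c "
from bench import workorder;print(workorder.close_job())"
```

```text
the job is handed in; nothing more can be done
None
```

I did the stop button check and the blue reset press and handed the job in at about 13.5 s. No verdict was reported.

- **Press:** I pushed the red head down with closed fingertips to its hard stop, at about 16 N. After I lifted off, the wings measured about 141 mm above the table, which is where they sit when latched.
- **Twist:** I pushed one wing clockwise to about 46° with about 4 N at most. The head sprang up and then turned back by itself. The wings then measured about 150 mm, which means the head was up.
- **Reset:** I pressed the blue button to its hard stop, with the tips about 6 mm below the cap's resting height and a force of 11 N. I then released it straight up.
- **Last pictures:** The stop button was up with its wings at rest, and the blue and green buttons were out. The salt shaker, spoon and mug looked in place. The arm was hovering clear with only noise on the force reading. I did not look again at the tea canister, honey jar or timer, but the arm never went near them.

**Problems on the way:**
- My first three move calls were refused because they lacked some keys, and nothing moved.
- One height check by predicted pixel positions was ambiguous. I settled it with the wing-to-disc size ratio and the scene view.

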